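# Empty the balance-weight tray and present it to the tag reader

## Robot

A 6-joint arm with a two-finger parallel gripper is mounted at the origin on the work surface. World frame = base frame: x ahead of the robot, y to its left, z up, the work surface at z = 0. Lengths are in m, angles in rad, forces in N, time in s.
With the tool pointing down it reaches from about 0.325 to 0.775 m from the base axis. Payload 9.3 kg.
Tool frame: the origin (TCP) lies at the very end of the fingers, on their centre line; the grasp point (between the pads) lies 19 mm behind it (env.grip_point_offset is the distance from the TCP to the grasp point, in m); z points along the fingers, y is the direction in which the jaws open and shut (so a half turn about z gives the same grasp; the last joint's range is limited). The gripper opens to 85 mm and grips with 20 to 120 N. Pads are 22 mm wide; open, the fingers measure 114 mm over their backs; the gripper's body (76 mm by 85 mm) begins 54 mm behind the grasp point. The pads swing forward as they close: fully open they stand 13 mm farther back than shut.
Start: joints at [1.136, 0.259, 0.021, 1.334, 0, 1.418], TCP at [0.153, 0.528, 0.231] pointing down, gripper open.
Joint ranges: [-3.04, 3.04], [-0.91, 1.82], [-1.04, 1.36], [-1.92, 1.95], [-1.52, 1.45], [-3.14, 3.14]. Speed limits (rad/s): [2.22, 2.22, 2.79, 3.14, 3.14, 3.14].

## Interface

Orientations are given as [roll, pitch, yaw] about the fixed x, y, z axes, in that order (R = Rz(yaw) Ry(pitch) Rx(roll)).
In Python, from workcell import env gives the robot as it stands.
- The arm moves only by the tool send_rows, never from a script. Its argument "rows" is a list of rows, each a list of 5 numbers: the shift along the tool's x, y, z in cm, then the turn about the tool's z in rad, then the opening, from 0 (shut) to 1 (fully open). In form: [[x, y, z, twist, gripper], ...]. A call has 1 to 20 rows; each row is the pose to reach, as a shift and turn from the pose measured when the call began, along the tool's axes at that moment; what a row does not reach only later rows make up. A row lasts 1/12 s, in which the tool goes at most 41.7 mm and 7.16 degrees, less where a joint would pass 70% of its speed; a pose out of reach is approached as far as the arm can. A call with a gripper value outside its range is refused whole. The fingers move at their own pace and stop on an object; "force" is the grip in N (left out, the last holds). Time passes only in rows, so rows that repeat a pose let the fingers close. It gives the time, the measured TCP pose, the force and the opening at its end, in the units of the state.
- env.get_obs(): the state, without advancing time (a new reading comes with each control period).
- env.grab_frame(name): name is "side" or "top"; returns (picture, depth): 480x640x3 uint8, blue, green, red; 480x640 float32, m along the optical axis (not along the pixel's ray), 0 where there is no reading.
- env.camera_model(name): a dict with "fx", "fy", "cx", "cy" (pixels), "k1" (the pictures are not rectified: a ray, as slopes to the right and down, at radius r is drawn at 1 + k1 r^2 times it, then the intrinsics apply), "R" (3x3) and "t" (3): a world point X has camera coordinates R X + t. Camera axes: x right, y down, z forward; pixel columns grow to the right and rows downward; lengths in m; the calibration is good to about 2 mm. A picture is of the moment at which its call begins. camera_model takes no time and is no camera call.
- env.finish_job(): hands the job in, once; it reports no verdict.
The state is a dict: "time": time; "joint_pos": joint angles; "dq": joint speeds; "effort": joint torques, N m; "eef_pos": TCP position; "orientation": TCP orientation; "contact_force": force on the tool from outside, world axes, zero at the start; "moment": the same for the moment, N m; "width": finger opening in m.
Only numpy, scipy, OpenCV 4.12 (cv2) and the standard library are available. Lean on these libraries where they do the work, as an engineer would, in place of code of your own. Each camera call takes 0.05 s, during which the arm holds its last target.

## Task

Pick up the blue tray by its black handle bar, carry it across the balancing stand, clear of the impeller on its V-blocks, and tip all four brass weights out of its open side into the red bin. Then bring the empty tray back across the stand and finish while still holding it still and level about 15 mm above the tag reader pad, centred on it with the long sides of tray and pad parallel, without ever touching the pad. Leave the impeller and the other things on the slab where they are.

Things in the scene. Friction and masses are not known exactly. Their poses are not given: they have to be found in the camera images.
- tray: blue sheet-steel pouring tray, loose, 160 (x) x 110 (y) x 110 (z, with handle) mm, about 0.3 kg empty. Origin: centre of its underside. Floor 4 mm thick; walls 34 mm high above the underside, 4 mm thick, at the -y side and both x ends; the +y side is fully open (the mouth), with no lip, so weights slide out when the +y side is tipped down steeply (about 55 to 65 degrees).
- tray_handle (a point): centre of the tray's black handle bar, 101 mm above the tray's underside, axes as the tray's. The bar runs along the tray's x over its middle, 148 mm free between two 20 mm wide end posts, 16 mm thick (y) and 18 mm high (z), square-edged; free space of 58 mm between it and the wall tops, 88 mm to the floor.
- bin: red open bin, fixed, 220 (x) x 200 (y) x 90 (z) mm, walls and floor 5 mm. Origin: centre of its underside; z up.
- reader: tag reader pad, fixed, a black block 160 (x) x 110 (y) x 30 (z) mm, the same outline as the tray, with a white and green pattern on top. Origin: centre of its underside.
- reader_top (a point): centre of the reader pad's top face, 30 mm above the slab, axes as the pad's: x along its long side, z up.
- vblocks: two polished steel V-blocks, fixed, each 50 (x) x 66 (y) x 90 (z) mm, standing 100 mm either side of the origin along x. Origin: on the slab, midway between them.
- impeller: bronze impeller, 120 mm diameter and 37 mm wide with a 60 mm long hub, on a steel arbor of 28 mm diameter and 300 mm length along x, lying loose in the V-blocks. Origin: on the arbor's axis at its middle, 85 mm above the slab, so its top is 145 mm above the slab.
- lantern_ring: bronze lantern ring, loose, 80 mm outside diameter, 26 mm high; origin: centre of its underside. Bystander.
- wear_ring: dark cast-iron wear ring with rust spots, loose, 96 mm outside diameter, 24 mm high; origin: centre of its underside. Bystander.
- dial_indicator: dial indicator on a 50 mm square grey base with an upright rod, loose, 175 mm high; origin: centre of its underside. Bystander.
- oil_jar: amber jar, loose, 60 mm diameter, 90 mm high; origin: centre of its underside. Bystander.
- weight1: brass balance weight 1, loose, a short cylinder 24 mm in diameter and 18 mm high, 65 g, starting upright in the tray; origin: centre of its underside.
- weight2: brass balance weight 2, loose, a short cylinder 24 mm in diameter and 18 mm high, 65 g, starting upright in the tray; origin: centre of its underside.
- weight3: brass balance weight 3, loose, a short cylinder 24 mm in diameter and 18 mm high, 65 g, starting upright in the tray; origin: centre of its underside.
- weight4: brass balance weight 4, loose, a short cylinder 24 mm in diameter and 18 mm high, 65 g, starting upright in the tray; origin: centre of its underside.

How it is judged:
By the outcome, as a careful person would: the job done as asked, in the order asked, and still so for the second after the job is handed in, while the arm keeps its last pose, push and grip.
It also fails if it takes over 53 s, if anything falls off the work surface, if the arm or the gripper's body presses on something with over 40 N, if the wrist force passes 120 N, or if a joint passes its speed limit or range.

## Working session

There is one attempt and no reset: what is moved stays moved. The work goes in short steps, Python scripts to look and compute and a tool call to move; the robot and the scene stay as the last step left them, time stands still between calls to the robot, and variables do not carry over. Pictures are saved under pics/ and viewed, and the job is handed in when it is done.

Besides the shell and the picture viewer there is one more tool, called after "Request:" by a JSON object that holds its "api" and its "payload". send_rows: Moves the arm, as the interface text tells. Its arguments: {"type":"object","properties":{"rows":{"type":"array","items":{"type":"array","items":{"type":"number"}}},"force":{"type":"number"}},"required":["rows"]}

```bash
ls; mkdir -p pics; python3 - <<'E'
from workcell import env
import cv2,numpy as np
print(env.get_obs()); print(env.grip_point_offset)
for n in("side","top"):
    p,d=env.grab_frame(n); cv2.imwrite(f"pics/{n}0.png",p); np.save(f"pics/{n}0.npy",d)
    print(n,env.camera_model(n))
E
```

```text
pics
{'time': 0.0, 'joint_pos': array([ 1.13637008e+00,  2.59260199e-01,  2.07384073e-02,  1.33369817e+00,
       -3.12024263e-05,  1.41822662e+00]), 'dq': array([-3.68036951e-04, -2.99718743e-05,  7.57772316e-04, -2.01984927e-04,
       -1.23168258e-03, -2.50936183e-04]), 'effort': array([-1.59106323e-03, -5.55638123e+01,  3.44533074e+01,  1.36633107e-02,
       -1.99619335e-04,  3.77624451e-05]), 'eef_pos': array([0.15285281, 0.5280367 , 0.23062003]), 'orientation': array([-3.14018082e+00, -1.85521100e-04,  2.85973601e+00]), 'contact_force': array([ 0.79888684, -0.06880751,  1.34987238]), 'moment': array([-0.04914225,  0.00948256, -0.00839813]), 'width': 0.08571367950539412}
0.0187
side {'fx': 446.04262841565804, 'fy': 446.04262841565804, 'cx': 314.50445480444995, 'cy': 239.1530680569649, 'k1': 0.016566175483846805, 'R': array([[ 0.81750068, -0.57585358,  0.00923554],
       [-0.4336918 , -0.62607622, -0.64802777],
       [ 0.37895126,  0.52575776, -0.76156071]]), 't': array([-0.52115864,  0.29208223,  0.6836733 ])}
top {'fx': 450.93379762007925, 'fy': 450.93379762007925, 'cx': 324.83456467036655, 'cy': 238.5814286683108, 'k1': 0.013646765304020628, 'R': array([[ 8.52909881e-03, -9.99962970e-01,  1.14586924e-03],
       [-9.96029298e-01, -8.59708609e-03, -8.86099711e-02],
       [ 8.86165410e-02, -3.85556140e-04, -9.96065741e-01]]), 't': array([-0.05030678,  0.62118515,  0.84973732])}
```

View pics/side0.png

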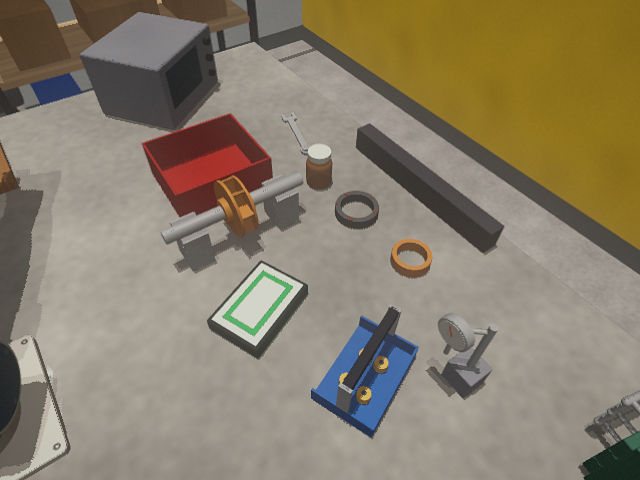

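View pics/top0.png

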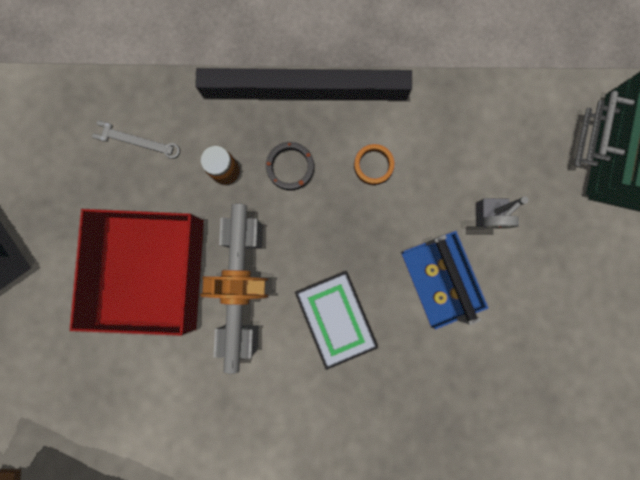

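```bash
python3 - <<'E'
import cv2
t=cv2.imread("pics/top0.png");s=cv2.imread("pics/side0.png")
cv2.imwrite("pics/c1.png",cv2.resize(t[220:340,390:510],None,fx=5,fy=5,interpolation=cv2.INTER_CUBIC))
cv2.imwrite("pics/c2.png",cv2.resize(s[295:445,300:450],None,fx=4,fy=4,interpolation=cv2.INTER_CUBIC))
cv2.imwrite("pics/c3.png",cv2.resize(t[195:385,60:390],None,fx=2.4,fy=2.4,interpolation=cv2.INTER_CUBIC))
E
```

```text
(no output)
```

View pics/c1.png

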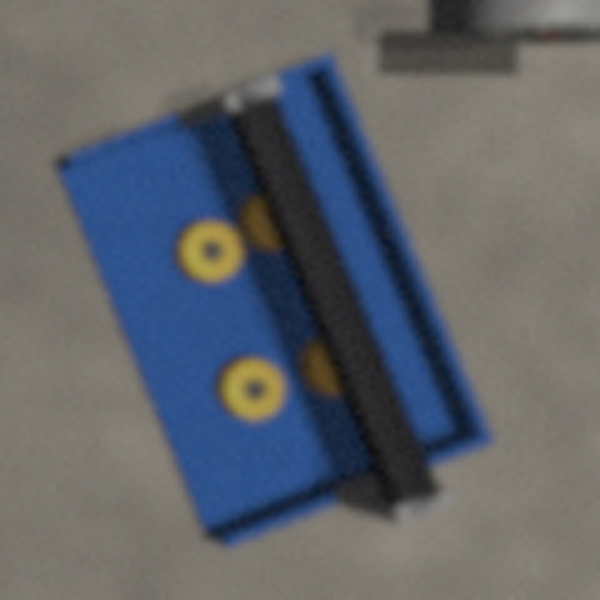

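View pics/c2.png

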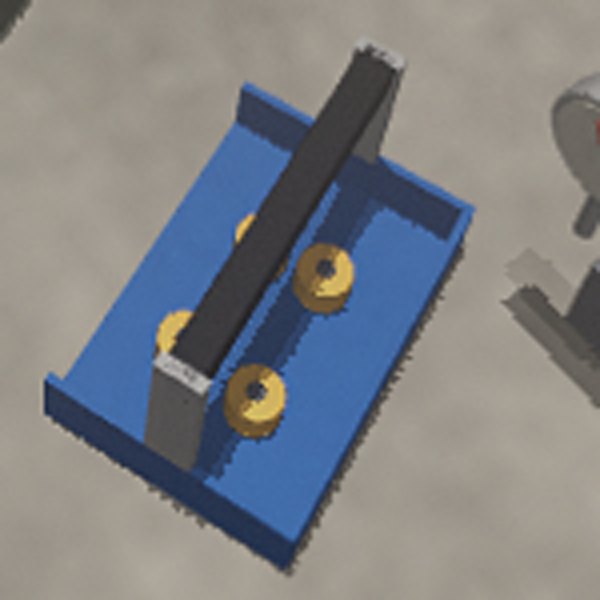

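View pics/c3.png

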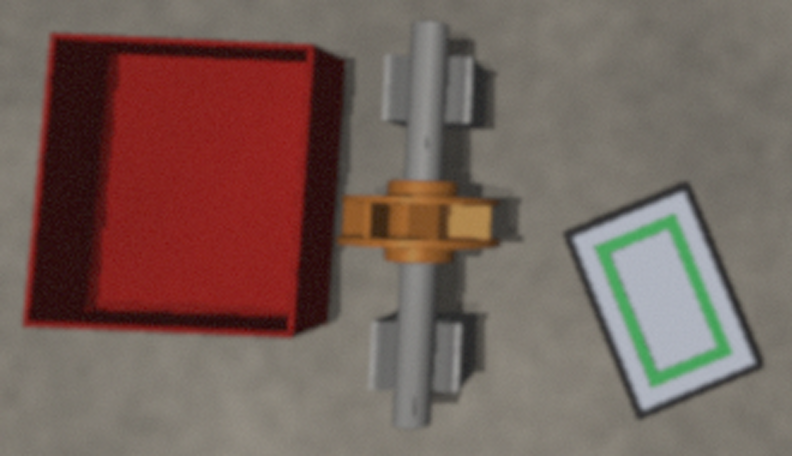

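```bash
cat > h.py <<'E'
import numpy as np,cv2
from workcell import env
def cloud(n,d):
    m=env.camera_model(n);v,u=np.mgrid[0:480,0:640]
    x=(u-m['cx'])/m['fx'];y=(v-m['cy'])/m['fy'];x0,y0=x,y
    for _ in range(5):
        f=1+m['k1']*(x**2+y**2);x,y=x0/f,y0/f
    P=np.stack([x*d,y*d,d],-1)-m['t'];W=P@m['R'];W[d==0]=np.nan
    return W
def proj(n,X):
    m=env.camera_model(n);c=np.atleast_2d(X)@m['R'].T+m['t'];a=c[:,:2]/c[:,2:]
    f=1+m['k1']*(a**2).sum(1,keepdims=True)
    return a*f*m['fx']+[m['cx'],m['cy']]
def ray(n,px,z):
    m=env.camera_model(n);a0=(np.atleast_2d(px)-[m['cx'],m['cy']])/m['fx'];a=a0
    for _ in range(5): a=a0/(1+m['k1']*(a**2).sum(1,keepdims=True))
    dirs=np.c_[a,np.ones(len(a))]@m['R'];C=-m['R'].T@m['t']
    return C+dirs*((z-C[2])/dirs[:,2])[:,None]
E
python3 - <<'E'
from h import *
for n in("top","side"):
    W=cloud(n,np.load(f"pics/{n}0.npy"));p=cv2.imread(f"pics/{n}0.png").astype(int)
    b,g,r=p[...,0],p[...,1],p[...,2]
    z=W[...,2]
    dark=(p.max(-1)<75)
    V=W
    def rect(mask,nm):
        q=W[mask&np.isfinite(z)][:,:2].astype(np.float32)
        if len(q)<20: print(nm,len(q));return
        rc=cv2.minAreaRect(q);print(n,nm,len(q),'c',np.round(rc[0],4),'size',np.round(rc[1],4),'ang',round(rc[2],2), 'zmed',round(float(np.nanmedian(z[mask])),4))
    reg=(abs(W[...,0]-0.54)<.12)&(abs(W[...,1]+.27)<.12)
    blue=(b>r*1.6)&(b>g*1.2)&reg
    rect(blue,'tray all'); rect(blue&(abs(z-.034)<.004),'tray top rim');
    rect(blue&(z<.012),'floor')
    rect(reg&dark&(z>.1)&(z<.12),'handle')
    r2=(abs(W[...,0]-0.46)<.13)&(abs(W[...,1]+.06)<.1)
    rect(r2&(abs(z-.03)<.005)&(p.max(-1)<255),'reader')
    red=(r>2*g)&(r>2*b); 
    rect(red&(z>.085)&(z<.095)&(W[...,1]>.1),'bin rim'); rect(red&(z<.012),'bin floor')
    r3=(abs(W[...,0]-0.53)<.25)&(abs(W[...,1]-.12)<.12)
    br=r3&(z>.075)&(z<.15)&(W[...,1]<0.2)
    rect(r3&(z>.13)&(r>b*1.8)&(g>b*1.2),'impeller top'); rect(br&(z>.091)&(abs(r-b)<25),'arbor')
    print(n,'ground z',np.nanmedian(z[300:330,380:400]) if n=='top' else np.nanmedian(z[300:330,150:180]))
    Z=W[(abs(W[...,0]-.59)<.2)]
E
```

```text
top tray all 3628 c [ 0.5452 -0.2762] size [0.1585 0.1104] ang 21.76 zmed 0.0045
top tray top rim 274 c [ 0.5452 -0.2762] size [0.1585 0.1104] ang 21.76 zmed 0.0339
top floor 2899 c [ 0.5445 -0.2757] size [0.1527 0.1088] ang 21.65 zmed 0.004
top handle 831 c [ 0.5468 -0.2744] size [0.1528 0.018 ] ang 22.55 zmed 0.1096
top reader 4801 c [ 0.4668 -0.0668] size [0.1598 0.11  ] ang 22.89 zmed 0.0306
top bin rim 1236 c [0.555 0.302] size [0.2006 0.2182] ang 88.35 zmed 0.0888
top bin floor 9135 c [0.5549 0.3017] size [0.1984 0.2104] ang 88.07 zmed 0.0045
top impeller top 424 c [0.5277 0.1157] size [0.0354 0.0791] ang 0.46 zmed 0.1378
top arbor 1891 c [0.5796 0.1306] size [0.4015 0.0856] ang 2.89 zmed 0.0965
top ground z -8.66590604099199e-05
side tray all 4743 c [ 0.5448 -0.276 ] size [0.1616 0.1098] ang 21.7 zmed 0.0048
side tray top rim 589 c [ 0.5451 -0.2763] size [0.1615 0.1091] ang 21.47 zmed 0.0342
side floor 3674 c [ 0.5433 -0.2765] size [0.1585 0.1097] ang 21.7 zmed 0.0043
side handle 1023 c [ 0.5627 -0.2794] size [0.0899 0.1709] ang 79.19 zmed 0.1099
side reader 4695 c [ 0.4662 -0.0677] size [0.1603 0.1108] ang 22.52 zmed 0.0309
side bin rim 710 c [0.5547 0.3018] size [0.203  0.2199] ang 88.06 zmed 0.0891
side bin floor 2306 c [0.5539 0.3276] size [0.1523 0.2158] ang 87.88 zmed 0.0048
side impeller top 317 c [0.5279 0.1144] size [0.0772 0.0373] ang 89.71 zmed 0.1378
side arbor 1160 c [0.5785 0.1207] size [0.3981 0.0687] ang 8.0 zmed 0.0966
side ground z 0.0004670745316402346
```

```bash
python3 - <<'E'
from h import *
W=cloud("top",np.load("pics/top0.npy"));p=cv2.imread("pics/top0.png").astype(int)
a=np.deg2rad(21.7);c=np.array([.545,-.276])
R=np.array([[np.cos(a),np.sin(a)],[-np.sin(a),np.cos(a)]])
L=(W[...,:2]-c)@R.T
m=(abs(L[...,0])<.085)&(abs(L[...,1])<.06)&(abs(W[...,2]-.034)<.005)
print(np.histogram(L[m][:,1],np.linspace(-.06,.06,13)))
m=(abs(L[...,0])<.085)&(abs(L[...,1])<.04)&(W[...,2]>.1)
print('handle local',L[m].mean(0),L[m].min(0),L[m].max(0))
for q in [(10,470),(15,250)]: print(q,W[q[1],q[0]])
Ws=cloud("side",np.load("pics/side0.npy"))
for q in [(5,170),(5,380),(140,60),(180,90)]: print(q,Ws[q[1],q[0]])
print(proj("top",[[.153,.528,.231],[.153,.528,.35]]))
m=(W[...,2]>.15);print('tall',np.unique(np.round(W[m]*10)/10,axis=0))
E
```

```text
(array([236,  22,  25,   1,   0,   2,   7,  23,  27,  26,  24,  12]), array([-0.06, -0.05, -0.04, -0.03, -0.02, -0.01,  0.  ,  0.01,  0.02,
        0.03,  0.04,  0.05,  0.06]))
handle local [-0.00038609  0.00065868] [-0.08011822 -0.01116634] [0.08034085 0.010905  ]
(10, 470) [0.18089936 0.54387243 0.0082825 ]
(15, 250) [0.59475156 0.5568211  0.02055926]
(5, 170) [0.17200131 0.58222434 0.01985476]
(5, 380) [ 0.09579359 -0.02608897  0.11211149]
(140, 60) [0.54644596 0.60345488 0.16800481]
(180, 90) [0.61527027 0.57399153 0.0798598 ]
[[ -93.41407805  560.42399363]
 [-194.0941135   628.50154347]]
tall [[ 0.6 -0.4  0.2]
 [ 0.6 -0.3  0.2]
 [ 0.7 -0.4  0.2]
 [ 0.7 -0.3  0.2]]
```

Request:
{"api": "send_rows", "payload": {"rows": [[-3,-3.3,-2,-0.06,1],[-6,-6.6,-4,-0.12,1],[-60,-66.3,-9,-0.66,1],[-60,-66.3,-9,-0.66,1],[-60,-66.3,-9,-0.66,1],[-60,-66.3,-9,-0.66,1],[-60,-66.3,-9,-0.66,1],[-60,-66.3,-9,-0.66,1],[-60,-66.3,-9,-0.66,1],[-60,-66.3,-9,-0.66,1],[-60,-66.3,-9,-0.66,1],[-60,-66.3,-9,-0.66,1],[-60,-66.3,-9,-0.66,1],[-60,-66.3,-9,-0.66,1],[-60,-66.3,-9,-0.66,1],[-60,-66.3,-9,-0.66,1],[-60,-66.3,-9,-0.66,1],[-60,-66.3,-9,-0.66,1],[-60,-66.3,-9,-0.66,1],[-60,-66.3,-9,-0.66,1]]}}

```text
time: 1.77
eef_pos: [0.5033, -0.1914, 0.3146]
orientation: [-3.141, -0.001, -2.764]
contact_force: [0.2, 0.7, 0.8]
width: 0.0853
```

Request:
{"api": "send_rows", "payload": {"rows": [[-25,-31.5,0,0,1],[-25,-31.5,0,0,1],[-25,-31.5,0,0,1],[-25,-31.5,0,0,1],[-25,-31.5,0,0,1],[-25,-31.5,0,0,1],[-25,-31.5,0,0,1],[-25,-31.5,0,0,1],[-25,-31.5,0,0,1],[-25,-31.5,0,0,1],[-25,-31.5,0,0,1],[-25,-31.5,0,0,1],[-25,-31.5,0,0,1],[-25,-31.5,0,0,1]]}}

```text
time: 2.93
eef_pos: [0.769, -0.3533, 0.2628]
orientation: [-3.11, 0.027, -2.763]
contact_force: [-0.5, 0.2, 0.6]
width: 0.0853
```

```bash
python3 - <<'E'
from workcell import env
o=env.get_obs();print(o)
E
```

```text
{'time': 2.9333, 'joint_pos': array([-5.30230806e-01,  9.44853490e-01,  1.36389054e+00,  1.94824264e+00,
        1.70676350e-03, -9.08112219e-01]), 'dq': array([-0.00119325,  0.00460468, -0.00142178, -0.00120537,  0.00045278,
       -0.00373011]), 'effort': array([-2.60752765e-01, -9.58464718e+01,  3.08951175e+01, -4.11987444e-01,
       -1.80704446e-03,  2.26736156e-04]), 'eef_pos': array([ 0.76899273, -0.35331519,  0.26283854]), 'orientation': array([-3.10984663,  0.0269283 , -2.76324825]), 'contact_force': array([-0.53604912,  0.23797392,  0.6325353 ]), 'moment': array([ 0.05082831, -0.03702043,  0.0014762 ]), 'width': 0.08534436041225639}
```

Request:
{"api": "send_rows", "payload": {"rows": [[-15.5,70,-10,0,1],[-15.5,70,-10,0,1],[-15.5,70,-10,0,1],[-15.5,70,-10,0,1],[-15.5,70,-10,0,1],[-15.5,70,-10,0,1],[-15.5,70,-10,0,1],[-15.5,70,-10,0,1],[-15.5,70,-10,0,1],[-15.5,70,-10,0,1],[-15.5,70,-10,0,1],[-15.5,70,-10,0,1],[-15.5,70,-10,0,1],[-15.5,70,-10,0,1],[-15.5,70,-10,0,1],[-15.5,70,-10,0,1],[-15.5,70,-10,0,1],[-15.5,70,-10,0,1],[-15.5,70,-10,0,1]]}}

```text
time: 4.52
eef_pos: [0.6483, 0.3632, 0.3476]
orientation: [-3.112, 0.032, -2.757]
contact_force: [0.1, 0.0, -0.7]
width: 0.0857
```

```bash
cat > st.py <<'E'
from workcell import env
import numpy as np
from scipy.spatial.transform import Rotation as Ro
o=env.get_obs();R=Ro.from_euler('xyz',o['orientation']).as_matrix()
z=R[:,2];y=R[:,1]
print('t',o['time'],'q',o['joint_pos'].round(3),'p',o['eef_pos'].round(4),'w',o['width'].round(4),'F',o['contact_force'].round(1))
print('zdir',z.round(3),'lean deg',np.degrees(np.arccos(-z[2])).round(2),'az',np.degrees(np.arctan2(z[1],z[0])).round(1),'| tool y',y.round(3),'az',np.degrees(np.arctan2(y[1],y[0])).round(2),'elev',np.degrees(np.arcsin(y[2])).round(2),'x',R[:,0].round(3))
E
python3 st.py
```

```text
Traceback (most recent call last):
  File "st.py", line 6, in <module>
    print('t',o['time'],'q',o['joint_pos'].round(3),'p',o['eef_pos'].round(4),'w',o['width'].round(4),'F',o['contact_force'].round(1))
                                                                                  ^^^^^^^^^^^^^^^^
AttributeError: 'float' object has no attribute 'round'
```

Request:
{"api": "send_rows", "payload": {"rows": [[-60,3,-40,0,1],[-60,3,-40,0,1],[-60,3,-40,0,1],[-60,3,-40,0,1],[-60,3,-40,0,1],[-60,3,-40,0,1],[-60,3,-40,0,1],[-60,3,-40,0,1]]}}

```text
time: 5.18
eef_pos: [0.741, 0.3917, 0.3027]
orientation: [-3.114, 0.089, -2.756]
contact_force: [-0.3, 0.5, 0.4]
width: 0.0857
```

```bash
sed -i "s/o\['width'\].round(4)/round(o['width'],4)/" st.py; python3 st.py
```

```text
t 5.1833 q [ 0.396  0.897  1.364  1.948 -0.028  0.01 ] p [0.741  0.3917 0.3027] w 0.0857 F [-0.3  0.5  0.4]
zdir [ 0.093  0.008 -0.996] lean deg 5.35 az 5.1 | tool y [-0.374  0.927 -0.027] az 111.98 elev -1.55 x [-0.923 -0.375 -0.089]
```

Request:
{"api": "send_rows", "payload": {"rows": [[0,3,-300,0,1],[0,3,-300,0,1],[0,3,-300,0,1],[0,3,-300,0,1]]}}

```text
time: 5.52
eef_pos: [0.7235, 0.388, 0.3709]
orientation: [-3.115, 0.172, -2.753]
contact_force: [-0.2, -0.1, 0.4]
width: 0.0853
```

```bash
python3 st.py
```

```text
t 5.5167 q [ 0.401  0.815  1.364  1.948 -0.029  0.012] p [0.7235 0.388  0.3709] w 0.0853 F [-0.2 -0.1  0.4]
zdir [ 0.168  0.04  -0.985] lean deg 9.96 az 13.4 | tool y [-0.374  0.927 -0.026] az 111.99 elev -1.5 x [-0.912 -0.373 -0.171]
```

Request:
{"api": "send_rows", "payload": {"rows": [[-60,12,-300,0,1],[-60,12,-300,0,1],[-60,12,-300,0,1],[-60,12,-300,0,1],[-60,12,-300,0,1],[-60,12,-300,0,1],[-60,12,-300,0,1],[-60,12,-300,0,1],[-60,12,-300,0,1],[-60,12,-300,0,1]]}}

```text
time: 6.35
eef_pos: [0.6957, 0.3887, 0.4404]
orientation: [-3.117, 0.258, -2.751]
contact_force: [0.6, -0.4, -0.4]
width: 0.0851
```

```bash
python3 st.py
```

```text
t 6.35 q [ 0.416  0.728  1.363  1.948 -0.031  0.025] p [0.6957 0.3887 0.4404] w 0.0851 F [ 0.6 -0.4 -0.4]
zdir [ 0.245  0.074 -0.967] lean deg 14.86 az 16.9 | tool y [-0.375  0.927 -0.024] az 112.02 elev -1.36 x [-0.894 -0.368 -0.255]
```

Request:
{"api": "send_rows", "payload": {"rows": [[0,25,-300,0,1],[0,25,-300,0,1]]}}

```text
time: 6.52
eef_pos: [0.6755, 0.3888, 0.4817]
orientation: [-3.118, 0.311, -2.75]
contact_force: [-0.4, -0.9, 1.0]
width: 0.0853
```

```bash
python3 st.py
```

```text
t 6.5167 q [ 0.428  0.676  1.363  1.948 -0.034  0.035] p [0.6755 0.3888 0.4817] w 0.0853 F [-0.4 -0.9  1. ]
zdir [ 0.292  0.095 -0.952] lean deg 17.86 az 18.1 | tool y [-0.375  0.927 -0.022] az 112.02 elev -1.27 x [-0.88  -0.363 -0.306]
```

Request:
{"api": "send_rows", "payload": {"rows": [[0,25,-300,0,1],[0,25,-300,0,1],[0,25,-300,0,1]]}}

```text
time: 6.77
eef_pos: [0.6438, 0.3893, 0.5362]
orientation: [-3.121, 0.383, -2.748]
contact_force: [-1.0, -0.1, 0.5]
width: 0.0852
```

```bash
python3 st.py
```

```text
t 6.7667 q [ 0.449  0.605  1.364  1.948 -0.041  0.051] p [0.6438 0.3893 0.5362] w 0.0852 F [-1.  -0.1  0.5]
zdir [ 0.353  0.124 -0.927] lean deg 21.98 az 19.4 | tool y [-0.376  0.926 -0.019] az 112.1 elev -1.09 x [-0.857 -0.355 -0.374]
```

Request:
{"api": "send_rows", "payload": {"rows": [[0,5,-300,0,1],[0,5,-300,0,1],[0,5,-300,0,1]]}}

```text
time: 7.02
eef_pos: [0.6132, 0.3808, 0.5878]
orientation: [-3.124, 0.454, -2.747]
contact_force: [0.7, -0.1, 0.1]
width: 0.0852
```

Request:
{"api": "send_rows", "payload": {"rows": [[0,5,-300,0,1],[0,5,-300,0,1],[0,5,-300,0,1]]}}

```text
time: 7.27
eef_pos: [0.5792, 0.3712, 0.6369]
orientation: [-3.127, 0.524, -2.745]
contact_force: [0.1, 0.1, 0.3]
width: 0.0852
```

```bash
python3 st.py
```

```text
t 7.2667 q [ 0.47   0.465  1.364  1.948 -0.052  0.064] p [0.5792 0.3712 0.6369] w 0.0852 F [0.1 0.1 0.3]
zdir [ 0.467  0.18  -0.866] lean deg 30.02 az 21.0 | tool y [-0.379  0.925 -0.013] az 112.28 elev -0.72 x [-0.799 -0.334 -0.5  ]
```

Request:
{"api": "send_rows", "payload": {"rows": [[0,0,-300,0,1],[0,0,-300,0,1],[0,0,-300,0,1]]}}

```text
time: 7.52
eef_pos: [0.5427, 0.359, 0.6836]
orientation: [-3.131, 0.594, -2.745]
contact_force: [-0.5, -0.6, 0.6]
width: 0.0854
```

Request:
{"api": "send_rows", "payload": {"rows": [[0,0,-300,0,1],[0,0,-300,0,1],[0,0,-300,0,1]]}}

```text
time: 7.77
eef_pos: [0.5029, 0.3457, 0.7274]
orientation: [-3.134, 0.664, -2.744]
contact_force: [0.3, -0.3, 1.2]
width: 0.0854
```

Request:
{"api": "send_rows", "payload": {"rows": [[0,0,-300,0,1],[0,0,-300,0,1],[0,0,-300,0,1]]}}

```text
time: 8.02
eef_pos: [0.4599, 0.3314, 0.7682]
orientation: [-3.139, 0.734, -2.744]
contact_force: [-0.7, -0.8, 0.8]
width: 0.0852
```

```bash
python3 st.py
```

```text
t 8.0167 q [ 0.521  0.256  1.364  1.948 -0.084  0.091] p [0.4599 0.3314 0.7682] w 0.0852 F [-0.7 -0.8  0.8]
zdir [ 0.619  0.257 -0.742] lean deg 42.08 az 22.6 | tool y [-0.386  0.922 -0.002] az 112.71 elev -0.1 x [-0.684 -0.288 -0.67 ]
```

```bash
cat >> st.py <<'E'
import sys
if len(sys.argv)>1:
    T=np.array([float(a) for a in sys.argv[1:4]]);d=R.T@(T-o['eef_pos']);print('delta tool cm',(d*100).round(2),'len',np.linalg.norm(d).round(3))
E
python3 st.py .5287 -.2825 .20
```

```text
t 8.0167 q [ 0.521  0.256  1.364  1.948 -0.084  0.091] p [0.4599 0.3314 0.7682] w 0.0852 F [-0.7 -0.8  0.8]
zdir [ 0.619  0.257 -0.742] lean deg 42.08 az 22.6 | tool y [-0.386  0.922 -0.002] az 112.71 elev -0.1 x [-0.684 -0.288 -0.67 ]
delta tool cm [ 51.03 -59.19  30.62] len 0.839
```

Request:
{"api": "send_rows", "payload": {"rows": [[51,-59.2,30.6,0,1],[51,-59.2,30.6,0,1],[51,-59.2,30.6,0,1],[51,-59.2,30.6,0,1],[51,-59.2,30.6,0,1],[51,-59.2,30.6,0,1],[51,-59.2,30.6,0,1],[51,-59.2,30.6,0,1],[51,-59.2,30.6,0,1],[51,-59.2,30.6,0,1],[51,-59.2,30.6,0,1],[51,-59.2,30.6,0,1],[51,-59.2,30.6,0,1],[51,-59.2,30.6,0,1],[51,-59.2,30.6,0,1],[51,-59.2,30.6,0,1],[51,-59.2,30.6,0,1],[51,-59.2,30.6,0,1],[51,-59.2,30.6,0,1],[51,-59.2,30.6,0,1]]}}

```text
time: 9.68
eef_pos: [0.5229, -0.2285, 0.2503]
orientation: [-3.139, 0.734, -2.744]
contact_force: [0.9, -0.2, 0.1]
width: 0.0855
```

```bash
python3 st.py .5287 -.2825 .20
```

```text
t 9.6833 q [-0.913  0.089 -0.347  0.904  0.703 -1.225] p [ 0.5229 -0.2285  0.2503] w 0.0855 F [ 0.9 -0.2  0.1]
zdir [ 0.619  0.257 -0.742] lean deg 42.06 az 22.6 | tool y [-0.386  0.923 -0.002] az 112.69 elev -0.09 x [-0.685 -0.287 -0.67 ]
delta tool cm [ 4.53 -5.19  2.71] len 0.074
```

Request:
{"api": "send_rows", "payload": {"rows": [[4.5,-5.2,2.7,0,1],[4.5,-5.2,2.7,0,1],[4.5,-5.2,2.7,0,1],[4.5,-5.2,2.7,0,1]]}}

```text
time: 10.02
eef_pos: [0.5285, -0.2831, 0.1979]
orientation: [3.137, 0.733, -2.75]
contact_force: [0.7, 0.3, 1.1]
width: 0.0852
```

```bash
python3 - <<'E'
from h import *
p,d=env.grab_frame("side");cv2.imwrite("pics/s1.png",p)
p,d=env.grab_frame("top");cv2.imwrite("pics/t1.png",p)
E
python3 st.py .5287 -.2825 .0871
```

```text
t 10.1167 q [-0.97   0.201 -0.344  0.844  0.715 -1.298] p [ 0.5289 -0.282   0.2005] w 0.0855 F [1.1 0.1 0. ]
zdir [ 0.618  0.258 -0.742] lean deg 42.07 az 22.6 | tool y [-0.386  0.923 -0.001] az 112.7 elev -0.07 x [-0.685 -0.287 -0.67 ]
delta tool cm [ 7.63 -0.03  8.39] len 0.113
```

View pics/s1.png

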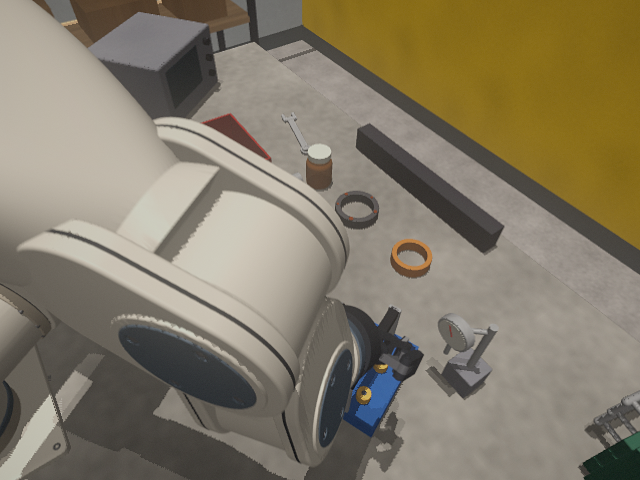

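View pics/t1.png

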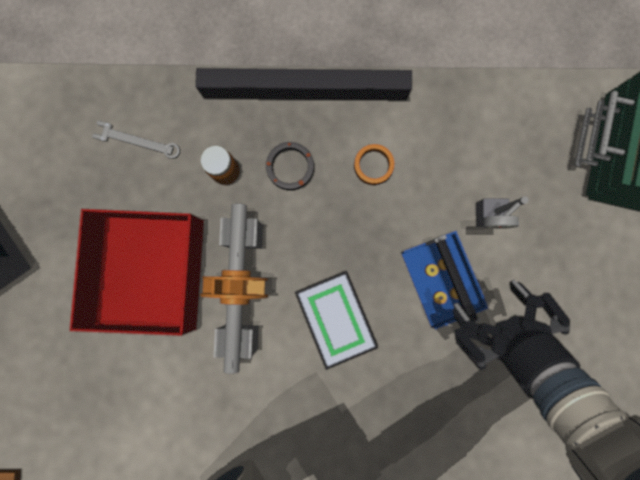

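```bash
python3 - <<'E'
from h import *
from scipy.spatial.transform import Rotation as Ro
o=env.get_obs();R=Ro.from_euler('xyz',o['orientation']).as_matrix();p=o['eef_pos']
for n in('top','side'):
    for l in ([0,0,0],[0,.043,-.013],[0,-.043,-.013],[0,0,-.073]):
        print(n,l,proj(n,p+R@np.array(l)).round(0))
t=cv2.imread("pics/t1.png")
cv2.imwrite("pics/t1c.png",cv2.resize(t[220:400,400:600],None,fx=4,fy=4,interpolation=cv2.INTER_CUBIC))
E
```

```text
top [0, 0, 0] [[478. 290.]]
top [0, 0.043, -0.013] [[457. 306.]]
top [0, -0.043, -0.013] [[508. 285.]]
top [0, 0, -0.073] [[505. 323.]]
side [0, 0, 0] [[372. 323.]]
side [0, 0.043, -0.013] [[341. 308.]]
side [0, -0.043, -0.013] [[401. 340.]]
side [0, 0, -0.073] [[358. 331.]]
```

View pics/t1c.png

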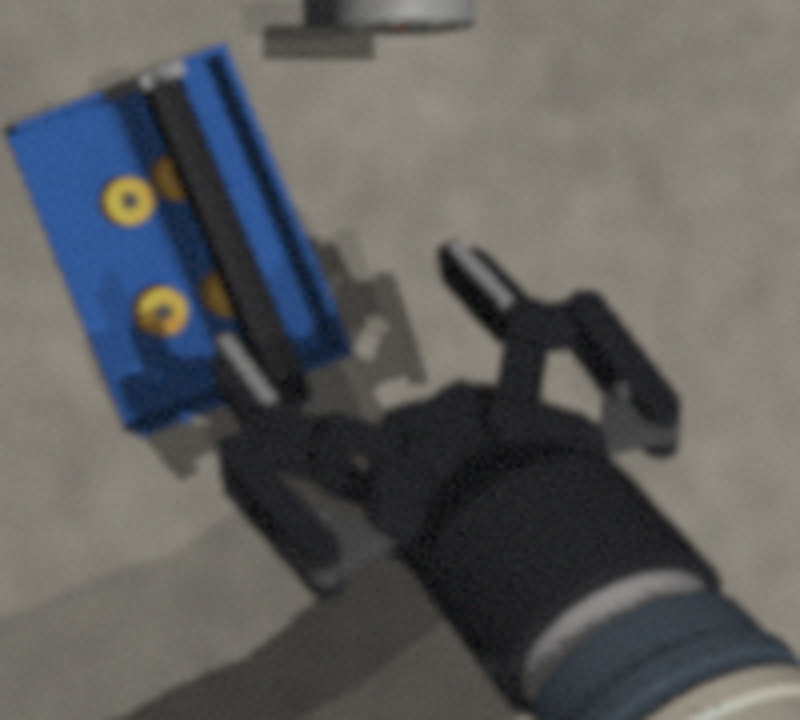

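Request:
{"api": "send_rows", "payload": {"rows": [[2,0,2.2,0,1],[4,0,4.4,0,1],[6,0,6.6,0,1],[7.6,0,8.4,0,1],[7.6,0,8.4,0,1],[7.6,0,8.4,0,1]]}}

```text
time: 10.62
eef_pos: [0.529, -0.2812, 0.0882]
orientation: [-3.14, 0.734, -2.744]
contact_force: [0.4, -0.4, 0.6]
width: 0.0856
```

```bash
python3 - <<'E'
from h import *
p,d=env.grab_frame("side");cv2.imwrite("pics/s2.png",cv2.resize(p[280:440,320:480],None,fx=4,fy=4,interpolation=cv2.INTER_CUBIC))
p,d=env.grab_frame("top");cv2.imwrite("pics/t2.png",cv2.resize(p[220:400,400:600],None,fx=4,fy=4,interpolation=cv2.INTER_CUBIC))
E
python3 st.py .5287 -.2825 .0871
```

```text
t 10.7167 q [-0.969  0.317 -0.515  0.553  0.716 -1.298] p [ 0.5297 -0.2824  0.0897] w 0.0855 F [ 1.  -0.7  0.3]
zdir [ 0.62   0.256 -0.742] lean deg 42.12 az 22.5 | tool y [-0.387  0.922 -0.004] az 112.74 elev -0.24 x [-0.683 -0.289 -0.671]
delta tool cm [0.24 0.03 0.13] len 0.003
```

View pics/s2.png

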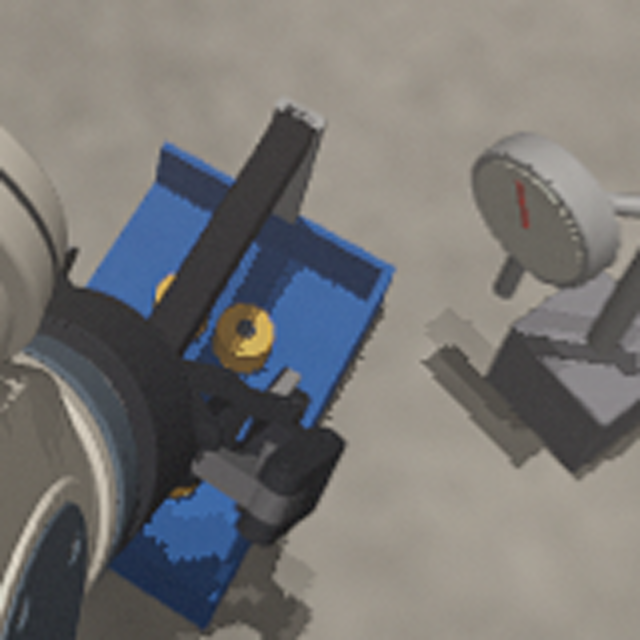

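View pics/t2.png

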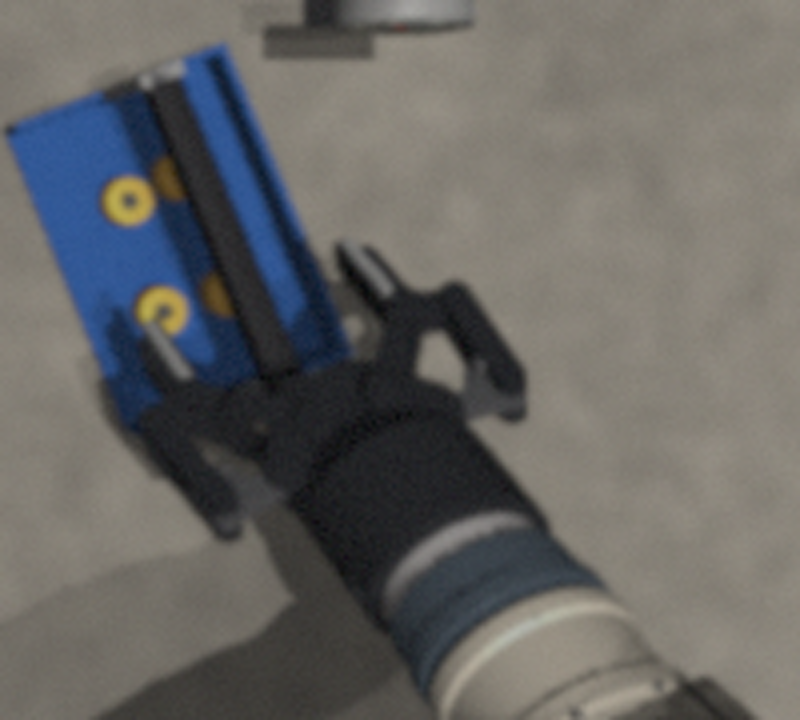

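Request:
{"api": "send_rows", "payload": {"rows": [[0.2,0,0.1,0,0.7],[0.2,0,0.1,0,0.45],[0.2,0,0.1,0,0.3],[0.2,0,0.1,0,0.2],[0.2,0,0.1,0,0.1],[0.2,0,0.1,0,0],[0.2,0,0.1,0,0],[0.2,0,0.1,0,0]], "force": 40}}

```text
time: 11.38
eef_pos: [0.5287, -0.2827, 0.0875]
orientation: [-3.136, 0.735, -2.741]
contact_force: [-3.4, 1.2, 1.6]
width: 0.0157
```

Request:
{"api": "send_rows", "payload": {"rows": [[0,0,0,0,0],[0,0,0,0,0],[0,0,0,0,0]], "force": 110}}

```text
time: 11.63
eef_pos: [0.5287, -0.2827, 0.0876]
orientation: [-3.136, 0.735, -2.741]
contact_force: [-4.5, -0.1, 3.2]
width: 0.0149
```

```bash
python3 - <<'E'
from h import *
p,d=env.grab_frame("side");cv2.imwrite("pics/s3.png",cv2.resize(p[280:440,320:480],None,fx=4,fy=4,interpolation=cv2.INTER_CUBIC))
E
python3 st.py .5287 -.2825 .0871
```

```text
t 11.6833 q [-0.971  0.32  -0.518  0.55   0.716 -1.301] p [ 0.5288 -0.2827  0.0876] w 0.0144 F [-4.   0.6  3. ]
zdir [ 0.62   0.257 -0.742] lean deg 42.13 az 22.5 | tool y [-0.386  0.922 -0.004] az 112.73 elev -0.22 x [-0.683 -0.289 -0.671]
delta tool cm [0.03 0.02 0.04] len 0.001
```

View pics/s3.png

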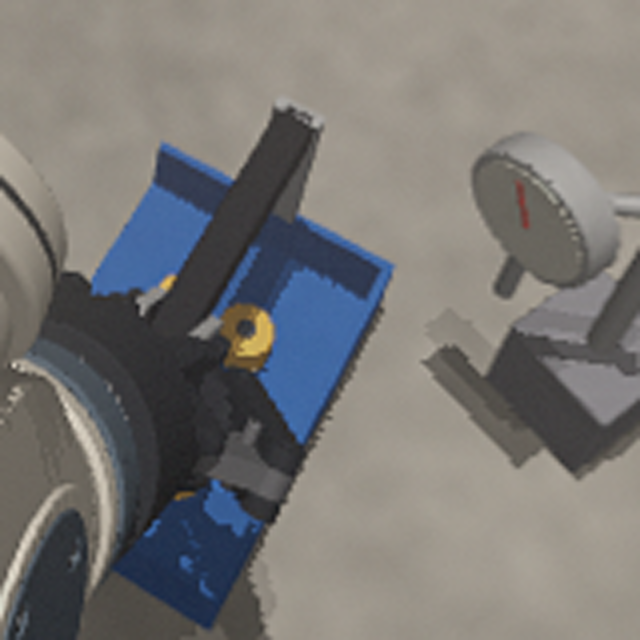

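Request:
{"api": "send_rows", "payload": {"rows": [[-0.3,0,-0.4,0,0],[-1,0,-1.1,0,0],[-2,0,-2.2,0,0],[-3.4,0,-3.7,0,0],[-4.8,0,-5.3,0,0],[-6,0,-6.6,0,0],[-6.7,0,-7.4,0,0],[-6.7,0,-7.4,0,0]]}}

```text
time: 12.35
eef_pos: [0.5289, -0.2828, 0.1892]
orientation: [-3.133, 0.735, -2.739]
contact_force: [0.0, -0.6, -5.4]
width: 0.0145
```

```bash
python3 st.py; python3 - <<'E'
from h import *
p,d=env.grab_frame("side");cv2.imwrite("pics/s4.png",p);np.save("pics/s4.npy",d)
W=cloud("side",d);p=p.astype(int);b,g,r=p[...,0],p[...,1],p[...,2]
blue=(b>r*1.6)&(b>g*1.2)&(W[...,2]>.07)&(W[...,2]<.2)&(abs(W[...,0]-.55)<.15)&(abs(W[...,1]+.28)<.15)
P=W[blue];lo=P
# floor plane: fit robust
from scipy.optimize import least_squares
f=lambda q:P[:,2]-(q[0]+q[1]*(P[:,0]-.545)+q[2]*(P[:,1]+.276))
q=least_squares(f,[.103,0,0],loss='soft_l1',f_scale=.002).x
a=np.radians(22.3);print(len(P),'floor z',q[0],'slope tray x deg',np.degrees(q[1]*np.cos(a)+q[2]*np.sin(a)),'tray y',np.degrees(-q[1]*np.sin(a)+q[2]*np.cos(a)))
E
```

```text
t 12.35 q [-0.971  0.209 -0.365  0.81   0.715 -1.3  ] p [ 0.5289 -0.2828  0.1892] w 0.0145 F [ 0.  -0.6 -5.4]
zdir [ 0.62   0.255 -0.742] lean deg 42.11 az 22.3 | tool y [-0.386  0.922 -0.007] az 112.73 elev -0.38 x [-0.683 -0.291 -0.671]
2908 floor z 0.10736119587159801 slope tray x deg -1.075964903703064 tray y -1.4334324839770651
```

View pics/s4.png

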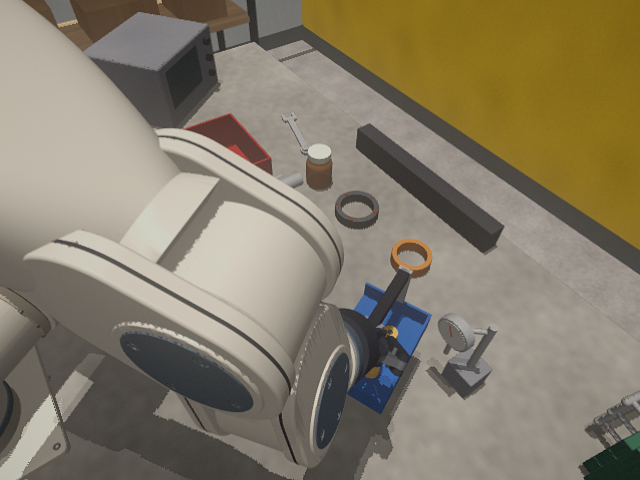

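```bash
cat > tr.py <<'E'
import numpy as np
from scipy.spatial.transform import Rotation as Ro
Rg=Ro.from_euler('xyz',[-3.136,.735,-2.741]).as_matrix();pg=np.array([.5288,-.2827,.0876])
# tray in tool frame (at grasp, level)
yaw=np.radians(22.7);Rt=Ro.from_euler('z',yaw).as_matrix()
pt=np.array([.545,-.2762,0])
Rtt=Rg.T@Rt;ptt=Rg.T@(pt-pg)
def tray(p,R): return p+R@ptt,R@Rtt
C=np.array([[sx*.08,sy*.055,z] for sx in(-1,1) for sy in(-1,1) for z in(0,.034)]+[[sx*.08,0,.11] for sx in(-1,1)])
E
python3 - <<'E'
from tr import *
for psi in (0,90,100,110,120):
    R=Rg@Ro.from_euler('z',-np.radians(psi)).as_matrix()
    p,Rr=tray(np.zeros(3),R)
    n=Rr[:,2];g=-Rr.T[:,2]
    print(psi,'tilt',np.degrees(np.arccos(n[2])).round(1),'down in tray',g.round(2))
    Q=p+C@Rr.T
    print(' corners rel TCP min',Q.min(0).round(3),'max',Q.max(0).round(3))
    print(' mouth corners',(p+Rr@[-.08,.055,0]).round(3),(p+Rr@[.08,.055,0]).round(3),'floor ctr',p.round(3))
E
```

```text
0 tilt 0.0 down in tray [-0.  0. -1.]
 corners rel TCP min [-0.079 -0.075 -0.088] max [0.111 0.088 0.022]
 mouth corners [-0.079  0.026 -0.088] [ 0.069  0.088 -0.088] floor ctr [ 0.016  0.007 -0.088]
90 tilt 56.6 down in tray [ 0.5   0.67 -0.55]
 corners rel TCP min [-0.024 -0.107 -0.134] max [0.113 0.093 0.044]
 mouth corners [ 0.017 -0.107 -0.054] [ 0.038  0.03  -0.134] floor ctr [ 0.065 -0.023 -0.057]
100 tilt 61.8 down in tray [ 0.59  0.66 -0.47]
 corners rel TCP min [-0.02  -0.109 -0.135] max [0.107 0.088 0.048]
 mouth corners [ 0.033 -0.109 -0.041] [ 0.04   0.021 -0.135] floor ctr [ 0.07  -0.02  -0.051]
110 tilt 66.6 down in tray [ 0.67  0.63 -0.4 ]
 corners rel TCP min [-0.022 -0.107 -0.134] max [0.105 0.087 0.055]
 mouth corners [ 0.049 -0.107 -0.027] [ 0.044  0.012 -0.134] floor ctr [ 0.075 -0.016 -0.046]
120 tilt 71.0 down in tray [ 0.75  0.58 -0.33]
 corners rel TCP min [-0.029 -0.102 -0.133] max [0.107 0.09  0.061]
 mouth corners [ 0.063 -0.102 -0.013] [ 0.049  0.003 -0.133] floor ctr [ 0.078 -0.01  -0.041]
```

```bash
python3 - <<'E'
from workcell import env
import numpy as np
from scipy.spatial.transform import Rotation as Ro
o=env.get_obs();R=Ro.from_euler('xyz',o['orientation']).as_matrix();p=o['eef_pos']
inc=np.array([.7,1.4,2.1,2.8,3.5]+[3.76]*9+[3.5,2.8,2.1,1.4,.7]);s=np.cumsum(inc)/inc.sum()
T=np.array([.53,.265,.285])
lz=np.clip(np.arange(1,20)/8,0,1);lz=lz*lz*(3-2*lz)
for a,l in zip(s,lz):
    d=T-p;X=np.array([d[0]*a,d[1]*a,d[2]*l]);print('[%.1f, %.1f, %.1f, 0, 0],'%tuple(R.T@X*100),end=' ')
E
```

```text
[-0.5, 0.6, -0.1, 0, 0], [-1.6, 1.9, -0.6, 0, 0], [-3.3, 3.8, -1.2, 0, 0], [-5.3, 6.4, -1.8, 0, 0], [-7.5, 9.6, -2.2, 0, 0], [-9.7, 13.1, -2.4, 0, 0], [-11.5, 16.5, -2.3, 0, 0], [-12.9, 20.0, -1.6, 0, 0], [-14.0, 23.4, -0.7, 0, 0], [-15.0, 26.9, 0.3, 0, 0], [-16.1, 30.4, 1.3, 0, 0], [-17.2, 33.8, 2.2, 0, 0], [-18.3, 37.3, 3.2, 0, 0], [-19.4, 40.7, 4.2, 0, 0], [-20.4, 44.0, 5.1, 0, 0], [-21.3, 46.5, 5.8, 0, 0], [-21.9, 48.5, 6.3, 0, 0], [-22.3, 49.8, 6.7, 0, 0], [-22.5, 50.4, 6.9, 0, 0],
```

Request:
{"api": "send_rows", "payload": {"rows": [[-0.5,0.6,-0.1,0,0],[-1.6,1.9,-0.6,0,0],[-3.3,3.8,-1.2,0,0],[-5.3,6.4,-1.8,0,0],[-7.5,9.6,-2.2,0,0],[-9.7,13.1,-2.4,0,0],[-11.5,16.5,-2.3,0,0],[-12.9,20.0,-1.6,0,0],[-14.0,23.4,-0.7,0,0],[-15.0,26.9,0.3,0,0],[-16.1,30.4,1.3,0,0],[-17.2,33.8,2.2,0,0],[-18.3,37.3,3.2,0,0],[-19.4,40.7,4.2,0,0],[-20.4,44.0,5.1,0,0],[-21.3,46.5,5.8,0,0],[-21.9,48.5,6.3,0,0],[-22.3,49.8,6.7,0,0],[-22.5,50.4,6.9,0,0],[-22.5,50.4,6.9,0,0]]}}

```text
time: 14.07
eef_pos: [0.5289, 0.2666, 0.2827]
orientation: [-3.137, 0.731, -2.739]
contact_force: [0.1, -0.9, -7.1]
width: 0.0143
```

```bash
python3 - <<'E'
from h import *
for n in("side","top"):
    p,d=env.grab_frame(n);cv2.imwrite(f"pics/{n}5.png",p)
E
python3 st.py .53 .265 .26
```

```text
t 14.1667 q [ 0.287 -0.101 -0.508  0.434  0.07  -0.085] p [0.5296 0.265  0.2834] w 0.0144 F [ 0.4  0.5 -6.2]
zdir [ 0.618  0.255 -0.744] lean deg 41.93 az 22.5 | tool y [-0.387  0.922 -0.005] az 112.76 elev -0.26 x [-0.685 -0.291 -0.668]
delta tool cm [ 1.54 -0.    1.77] len 0.023
```

View pics/side5.png

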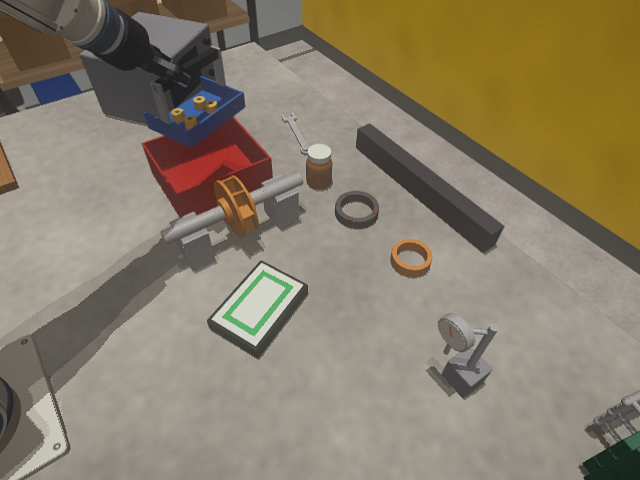

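View pics/top5.png

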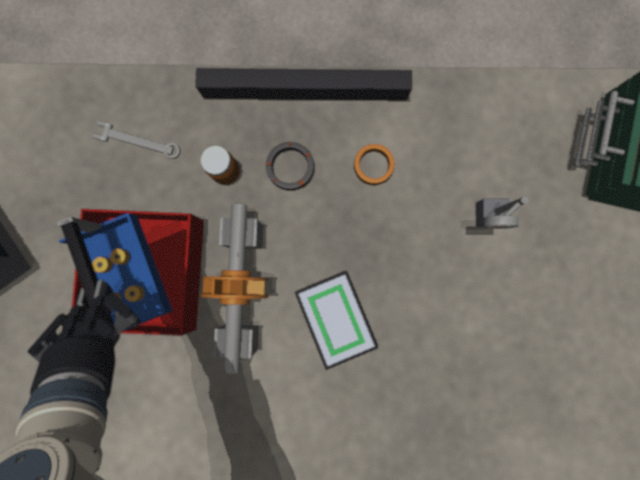

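Request:
{"api": "send_rows", "payload": {"rows": [[0.2,0,0.2,-0.04,0],[0.5,0,0.5,-0.12,0],[0.8,0,0.9,-0.23,0],[1.2,0,1.4,-0.35,0],[1.5,0,1.8,-0.47,0],[1.5,0,1.8,-0.59,0],[1.5,0,1.8,-0.71,0],[1.5,0,1.8,-0.83,0],[1.5,0,1.8,-0.95,0],[1.5,0,1.8,-1.07,0],[1.5,0,1.8,-1.19,0],[1.5,0,1.8,-1.31,0],[1.5,0,1.8,-1.43,0],[1.5,0,1.8,-1.55,0],[1.5,0,1.8,-1.67,0],[1.5,0,1.8,-1.77,0],[1.5,0,1.8,-1.83,0],[1.5,0,1.8,-1.85,0],[1.5,0,1.8,-1.85,0],[1.5,0,1.8,-1.85,0]]}}

```text
time: 15.83
eef_pos: [0.5307, 0.2645, 0.2602]
orientation: [-2.43, -0.188, -0.966]
contact_force: [0.4, -0.4, -3.8]
width: 0.0145
```

```bash
python3 - <<'E'
from h import *
for n in("side","top"):
    p,d=env.grab_frame(n);cv2.imwrite(f"pics/{n}6.png",cv2.resize(p[40:340,40:340],None,fx=2,fy=2))
E
python3 st.py
```

```text
t 15.9333 q [ 0.286 -0.083 -0.556  0.369  0.07  -1.934] p [0.5306 0.2648 0.2601] w 0.0145 F [-0.3  0.5 -3.5]
zdir [ 0.618  0.255 -0.744] lean deg 41.94 az 22.4 | tool y [-0.553 -0.532 -0.642] az -136.11 elev -39.91 x [ 0.559 -0.808  0.188]
```

View pics/side6.png

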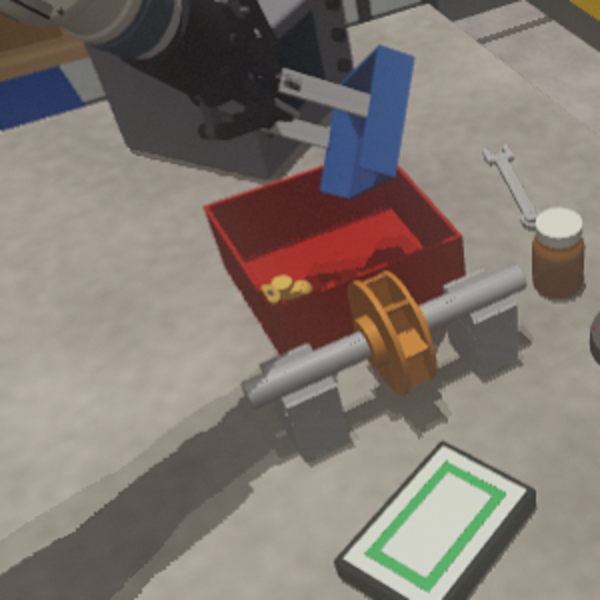

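View pics/top6.png

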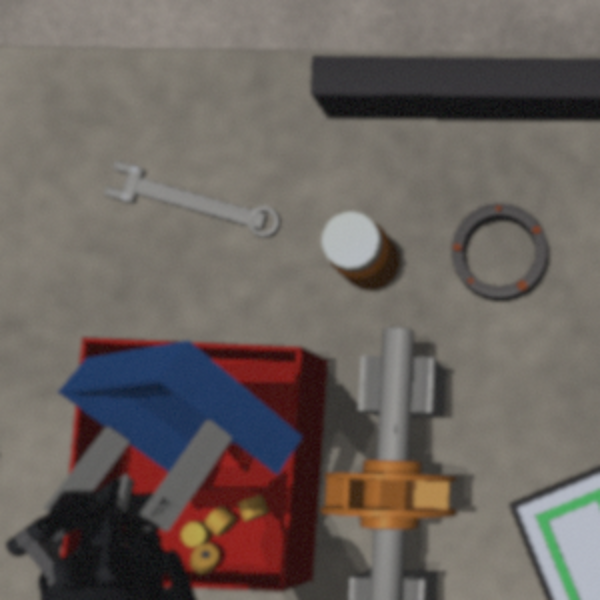

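```bash
python3 st.py .5300 .265 .29
```

```text
t 15.9333 q [ 0.286 -0.083 -0.556  0.369  0.07  -1.934] p [0.5306 0.2648 0.2601] w 0.0145 F [-0.3  0.5 -3.5]
zdir [ 0.618  0.255 -0.744] lean deg 41.94 az 22.4 | tool y [-0.553 -0.532 -0.642] az -136.11 elev -39.91 x [ 0.559 -0.808  0.188]
delta tool cm [ 0.51 -1.9  -2.26] len 0.03
```

Request:
{"api": "send_rows", "payload": {"rows": [[0.1,-0.4,-0.5,0.04,0],[0.3,-0.9,-1.1,0.12,0],[0.4,-1.4,-1.7,0.23,0],[0.5,-1.9,-2.3,0.35,0],[0.5,-1.9,-2.3,0.47,0],[0.5,-1.9,-2.3,0.59,0],[0.5,-1.9,-2.3,0.71,0],[0.5,-1.9,-2.3,0.83,0],[0.5,-1.9,-2.3,0.95,0],[0.5,-1.9,-2.3,1.07,0],[0.5,-1.9,-2.3,1.19,0],[0.5,-1.9,-2.3,1.31,0],[0.5,-1.9,-2.3,1.43,0],[0.5,-1.9,-2.3,1.55,0],[0.5,-1.9,-2.3,1.67,0],[0.5,-1.9,-2.3,1.77,0],[0.5,-1.9,-2.3,1.83,0],[0.5,-1.9,-2.3,1.85,0],[0.5,-1.9,-2.3,1.85,0],[0.5,-1.9,-2.3,1.85,0]]}}

```text
time: 17.6
eef_pos: [0.5297, 0.265, 0.2903]
orientation: [-3.135, 0.732, -2.741]
contact_force: [0.2, 0.2, -3.7]
width: 0.0145
```

```bash
cat > carry.py <<'E'
from workcell import env
import numpy as np,sys
from scipy.spatial.transform import Rotation as Ro
o=env.get_obs();R=Ro.from_euler('xyz',o['orientation']).as_matrix();p=o['eef_pos']
T=np.array([float(a) for a in sys.argv[1:4]]);n=int(sys.argv[4])
for k in range(1,n+1):
    t=k/n;s=t**3*(10-15*t+6*t*t);print('[%.1f, %.1f, %.1f, 0, 0],'%tuple(R.T@(T-p)*s*100),end=' ')
E
python3 st.py; python3 carry.py .4503 -.0737 .29 14
python3 - <<'E'
from tr import *
print(Rg.round(3)[:,1],Rg[:,0].round(3))
E
```

```text
t 17.6 q [ 0.287 -0.105 -0.494  0.453  0.07  -0.085] p [0.5297 0.265  0.2903] w 0.0145 F [ 0.2  0.2 -3.7]
zdir [ 0.618  0.255 -0.744] lean deg 41.95 az 22.4 | tool y [-0.386  0.922 -0.005] az 112.72 elev -0.26 x [-0.685 -0.29  -0.668]
[0.0, -0.1, -0.0, 0, 0], [0.4, -0.7, -0.3, 0, 0], [1.1, -2.0, -0.9, 0, 0], [2.2, -4.1, -2.0, 0, 0], [3.8, -6.9, -3.3, 0, 0], [5.6, -10.4, -5.0, 0, 0], [7.6, -14.1, -6.8, 0, 0], [9.7, -17.8, -8.5, 0, 0], [11.5, -21.2, -10.2, 0, 0], [13.1, -24.1, -11.6, 0, 0], [14.2, -26.2, -12.6, 0, 0], [14.9, -27.5, -13.2, 0, 0], [15.2, -28.1, -13.5, 0, 0], [15.3, -28.2, -13.5, 0, 0], [-0.387  0.922 -0.004] [-0.683 -0.289 -0.671]
```

```bash
cat > kin.py <<'E'
import numpy as np
from scipy.optimize import least_squares
from scipy.spatial.transform import Rotation as Ro
# generic: j1 z; j2 y; j3 -y; j4 y; j5 about local axis; j6 tool
D=[([1.13637,.25926,.02074,1.3337,0,1.41823],[.15285,.52804,.23062],[-3.14018,-.00019,2.85974]),
([-.53023,.94485,1.36389,1.94824,.0017,-.90811],[.76899,-.35332,.26284],[-3.10985,.02693,-2.76325]),
([.396,.897,1.364,1.948,-.028,.010],[.741,.3917,.3027],[-3.114,.089,-2.756]),
([.401,.815,1.364,1.948,-.029,.012],[.7235,.388,.3709],[-3.115,.172,-2.753]),
([.470,.465,1.364,1.948,-.052,.064],[.5792,.3712,.6369],[-3.127,.524,-2.745]),
([.521,.256,1.364,1.948,-.084,.091],[.4599,.3314,.7682],[-3.139,.734,-2.744]),
([-.913,.089,-.347,.904,.703,-1.225],[.5229,-.2285,.2503],[-3.139,.734,-2.744]),
([-.970,.201,-.344,.844,.715,-1.298],[.5289,-.282,.2005],[-3.138,.734,-2.744]),
([-.971,.320,-.518,.550,.716,-1.301],[.5288,-.2827,.0876],[-3.136,.735,-2.741]),
([.287,-.105,-.494,.453,.070,-.085],[.5297,.265,.2903],[-3.135,.732,-2.741]),
([.286,-.083,-.556,.369,.070,-1.934],[.5306,.2648,.2601],[-2.43,-.188,-.966])]
ry=lambda a:Ro.from_euler('y',a).as_matrix()
rz=lambda a:Ro.from_euler('z',a).as_matrix()
rx=lambda a:Ro.from_euler('x',a).as_matrix()
def fk(q,P,s5=1):
    x0,h,L2,L3,d1,d2,d3,Lt=P[:8]
    R=rz(q[0]);p=np.array([0,0,h])+R@[x0,d1,0]
    A=R@ry(q[1]);p=p+A@[0,0,L2]
    B=R@ry(q[1]-q[2]);p=p+B@[L3,0,0]        # forearm, horizontal at 0
    Cc=R@ry(q[1]-q[2]+q[3]);p=p+Cc@[d2,d3,0] # tool dir along +x of Cc
    # j5 about local z (perp. to tool dir and j4 axis)
    E=Cc@rz(s5*q[4]);p=p+E@[Lt,P[8],0]
    return p,E,
def tool(E,q): # tool z = E x
    base=np.column_stack([-E[:,2],-E[:,1],-E[:,0]*-1]) 
    return base
if __name__=="__main__":
  for s5 in(1,-1):
    def f(P):
        r=[]
        for q,p,o in D:
            pp,E=fk(q,P,s5);r+=list((pp-p)*10);z=Ro.from_euler('xyz',o).as_matrix()[:,2];r+=list(E[:,0]-z)
        return r
    s=least_squares(f,[0,.2,.4,.4,.08,.05,0,.25,0]);print(s5,s.x.round(3),np.abs(s.fun).max(),np.array(s.fun).reshape(-1,6).round(3)[[0,6,9]])
    np.save(f"P{s5}.npy",s.x)
E
python3 kin.py
```

```text
1 [ 0.033  0.16   0.544  0.385 -0.361  0.074  0.46   0.29  -0.016] 0.17310990233967538 [[ 0.015  0.029  0.011 -0.     0.    -0.   ]
 [ 0.003  0.001 -0.074 -0.     0.    -0.   ]
 [-0.075 -0.027 -0.064 -0.001  0.001 -0.   ]]
-1 [ 0.023  0.164  0.539  0.4   -0.786  0.589  1.059 -0.225 -0.19 ] 1.0840579498807683 [[ 3.300e-02  5.300e-02 -4.300e-02 -0.000e+00  0.000e+00 -0.000e+00]
 [-1.000e-03 -7.000e-03 -5.100e-02 -1.024e+00 -7.900e-01 -0.000e+00]
 [-1.040e-01 -8.400e-02 -4.200e-02  3.900e-02 -1.340e-01 -0.000e+00]]
```

```bash
cat > kin2.py <<'E'
from kin import *
def fk2(q,P):
    x0,h,L2,L3,d1,d2,Lt,b,c,e=P
    R=rz(q[0]);p=np.array([0,0,h])+R@[x0,d1,0]
    p=p+R@ry(q[1])@[0,0,L2]+R@ry(q[1]-q[2])@[L3,0,b]
    Cc=R@ry(q[1]-q[2]+q[3]);p=p+Cc@[d2,0,c]
    E=Cc@rz(q[4]);return p+E@[Lt,0,e],E
if __name__=="__main__":
    def f(P):
        r=[]
        for q,p,o in D:
            pp,E=fk2(q,P);r+=list((pp-p))
        return np.array(r)
    s=least_squares(f,[0,.2,.5,.4,.08,.1,.25,0,0,0]);print(s.x.round(3),np.abs(s.fun).max())
    P=s.x
    Rt=Ro.from_euler('xyz',[-3.136,.735,-2.741]).as_matrix()
    lo=np.array([-3.04,-.91,-1.04,-1.92,-1.52]);hi=np.array([3.04,1.82,1.36,1.95,1.45])
    for T in ([.4503,-.0737,.29],[.4503,-.0737,.133],[.5297,.265,.2903]):
        g=lambda q:np.r_[fk2(q,P)[0]-T,.3*(fk2(q,P)[1][:,0]-Rt[:,2])]
        u=least_squares(g,[-.4,0,-.6,.4,.4],bounds=(lo,hi));print(T,u.x.round(3),np.abs(u.fun).max())
E
python3 kin2.py
```

```text
[-0.     0.128  0.585  0.398  0.084  0.103  0.295  0.03   0.507 -0.507] 0.0003213009161189828
[0.4503, -0.0737, 0.29] [-0.785 -0.219 -0.53   0.927  0.668] 9.334027051277616e-09
[0.4503, -0.0737, 0.133] [-0.785 -0.068 -0.861  0.444  0.668] 2.0441998094256064e-10
[0.5297, 0.265, 0.2903] [ 0.287 -0.106 -0.497  0.447  0.071] 1.4432899320127035e-15
```

Request:
{"api": "send_rows", "payload": {"rows": [[0.1,-0.2,-0.1,0,0],[0.4,-0.7,-0.3,0,0],[1.1,-2.0,-0.9,0,0],[2.2,-4.1,-2.0,0,0],[3.8,-6.9,-3.3,0,0],[5.6,-10.4,-5.0,0,0],[7.6,-14.1,-6.8,0,0],[9.7,-17.8,-8.5,0,0],[11.5,-21.2,-10.2,0,0],[13.1,-24.1,-11.6,0,0],[14.2,-26.2,-12.6,0,0],[14.9,-27.5,-13.2,0,0],[15.2,-28.1,-13.5,0,0],[15.3,-28.2,-13.5,0,0],[15.3,-28.2,-13.5,0,0],[15.3,-28.2,-13.5,0,0]]}}

```text
time: 18.93
eef_pos: [0.4503, -0.0735, 0.2897]
orientation: [-3.135, 0.732, -2.74]
contact_force: [-0.5, -0.4, -3.5]
width: 0.0147
```

```bash
cat > meas.py <<'E'
from h import *
import sys
from tr import *
k=sys.argv[1]
o=env.get_obs();R=Ro.from_euler('xyz',o['orientation']).as_matrix();p0=o['eef_pos'];pp,RR=tray(p0,R)
print('predicted tray',pp.round(4),'yaw',np.degrees(np.arctan2(RR[1,0],RR[0,0])).round(2),'tilt x-axis',np.degrees(np.arcsin(RR[2,0])).round(2),'y-axis',np.degrees(np.arcsin(RR[2,1])).round(2))
for n in("side","top"):
    p,d=env.grab_frame(n);cv2.imwrite(f"pics/{n}{k}.png",p);np.save(f"pics/{n}{k}.npy",d)
    W=cloud(n,d);q=p.astype(int);b,g,r=q[...,0],q[...,1],q[...,2]
    m=(b>r*1.6)&(b>g*1.2)&(np.abs(W-pp).max(-1)<.13)
    L=(W[m]-pp)@RR  # in predicted tray frame
    fl=(abs(L[:,2]-.004)<.012)&(abs(L[:,0])<.06)&(abs(L[:,1])<.045)
    if fl.sum()>50:
        A=np.c_[np.ones(fl.sum()),L[fl,:2]];c,*_=np.linalg.lstsq(A,L[fl,2],rcond=None)
        res=abs(A@c-L[fl,2])<.003;c,*_=np.linalg.lstsq(A[res],L[fl,2][res],rcond=None)
        print(n,'floor n',fl.sum(),'z off',(c[0]-.004).round(4),'slope x,y deg',np.degrees(c[1:]).round(2))
    rc=cv2.minAreaRect((W[m][:,:2]).astype(np.float32));print(n,'rect',len(L),np.round(rc[0],4),np.round(rc[1],4),round(rc[2],2))
    print(n,'extents local',np.percentile(L,[.3,99.7],axis=0).round(4).tolist())
E
python3 meas.py 7; python3 st.py
```

```text
predicted tray [ 0.4663 -0.0672  0.2021] yaw 22.7 tilt x-axis -0.16 y-axis -0.05
side floor n 2933 z off 0.0 slope x,y deg [-0.32  0.01]
side rect 5366 [ 0.467  -0.0683] [0.1621 0.1113] 22.58
side extents local [[-0.0806, -0.0564, 0.0016], [0.0795, 0.0535, 0.0359]]
top floor n 3283 z off -0.0002 slope x,y deg [-0.27 -0.01]
top rect 5437 [ 0.4687 -0.067 ] [0.1559 0.1093] 22.91
top extents local [[-0.0684, -0.0548, 0.0004], [0.0796, 0.0535, 0.1226]]
t 19.0333 q [-0.781 -0.219 -0.528  0.927  0.664 -1.065] p [ 0.4504 -0.0729  0.2898] w 0.0143 F [-0.6  0.2 -3.6]
zdir [ 0.618  0.256 -0.744] lean deg 41.96 az 22.5 | tool y [-0.388  0.922 -0.005] az 112.82 elev -0.29 x [-0.684 -0.292 -0.669]
```

View pics/side7.png

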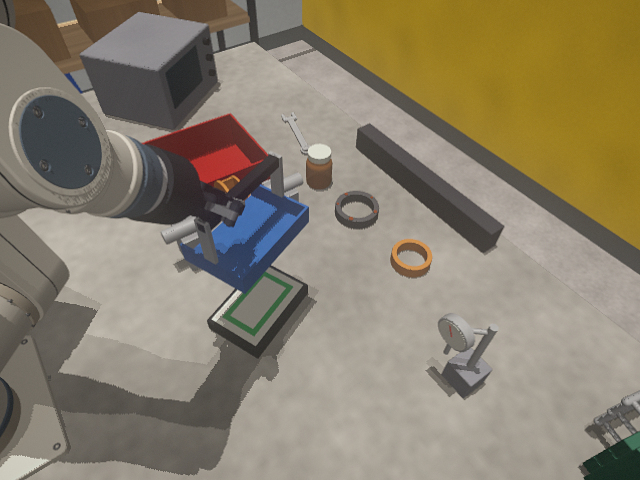

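View pics/top7.png

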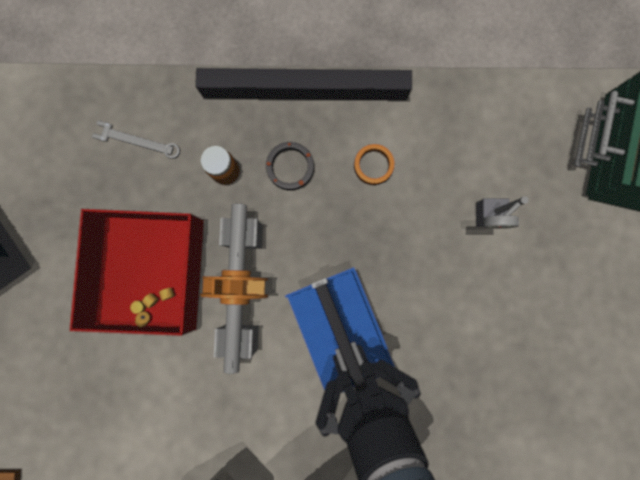

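```bash
python3 carry.py .4500 -.0727 .133 12
```

```text
[0.1, 0.0, 0.1, 0, 0], [0.4, 0.0, 0.4, 0, 0], [1.1, 0.0, 1.2, 0, 0], [2.2, 0.0, 2.4, 0, 0], [3.6, 0.0, 4.0, 0, 0], [5.3, 0.1, 5.8, 0, 0], [6.9, 0.1, 7.6, 0, 0], [8.3, 0.1, 9.2, 0, 0], [9.4, 0.1, 10.4, 0, 0], [10.1, 0.1, 11.2, 0, 0], [10.5, 0.1, 11.6, 0, 0], [10.5, 0.1, 11.6, 0, 0],
```

Request:
{"api": "send_rows", "payload": {"rows": [[0.1,0.0,0.1,0,0],[0.4,0.0,0.4,0,0],[1.1,0.0,1.2,0,0],[2.2,0.0,2.4,0,0],[3.6,0.0,4.0,0,0],[5.3,0.1,5.8,0,0],[6.9,0.1,7.6,0,0],[8.3,0.1,9.2,0,0],[9.4,0.1,10.4,0,0],[10.1,0.1,11.2,0,0],[10.5,0.1,11.6,0,0],[10.5,0.1,11.6,0,0],[10.5,0.1,11.6,0,0],[10.5,0.1,11.6,0,0]]}}

```text
time: 20.2
eef_pos: [0.4502, -0.0731, 0.1342]
orientation: [-3.133, 0.733, -2.737]
contact_force: [0.0, 0.0, -3.6]
width: 0.0143
```

```bash
python3 meas.py 8; python3 st.py .45 -.0727 .133
```

```text
predicted tray [ 0.4663 -0.0668  0.0465] yaw 22.8 tilt x-axis -0.12 y-axis -0.13
side floor n 2058 z off -0.0 slope x,y deg [-0.36 -0.02]
side rect 3893 [ 0.4669 -0.068 ] [0.1621 0.1103] 22.71
side extents local [[-0.0807, -0.0561, 0.001], [0.0791, 0.0526, 0.0945]]
top floor n 2167 z off -0.0002 slope x,y deg [-0.21 -0.08]
top rect 3565 [ 0.4678 -0.0703] [0.1598 0.1143] 22.61
top extents local [[-0.0763, -0.0605, -0.0473], [0.0792, 0.053, 0.1225]]
t 20.3 q [-0.782 -0.071 -0.858  0.448  0.665 -1.066] p [ 0.4502 -0.0732  0.1342] w 0.0146 F [-0.1 -0.6 -3.6]
zdir [ 0.619  0.255 -0.743] lean deg 42.0 az 22.4 | tool y [-0.388  0.922 -0.007] az 112.82 elev -0.37 x [-0.683 -0.292 -0.669]
delta tool cm [0.08 0.05 0.09] len 0.001
```

View pics/side8.png

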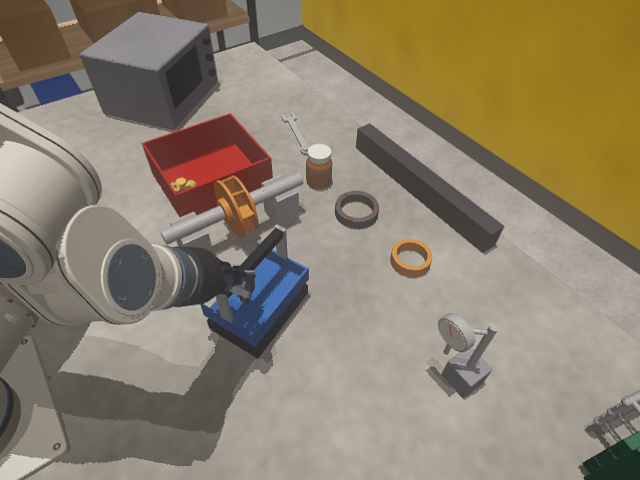

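Request:
{"api": "send_rows", "payload": {"rows": [[0.1,0.1,0.1,0,0],[0.1,0.1,0.1,0,0],[0.1,0.1,0.1,0,0],[0.1,0.1,0.1,0,0],[0.1,0.1,0.1,0,0],[0.1,0.1,0.1,0,0],[0.1,0.1,0.1,0,0],[0.1,0.1,0.1,0,0]]}}

```text
time: 20.97
eef_pos: [0.4497, -0.0723, 0.1328]
orientation: [-3.133, 0.733, -2.737]
contact_force: [0.1, 1.1, -3.5]
width: 0.0146
```

```bash
python3 meas.py 9; python3 st.py; python3 - <<'E'
from h import *
import cv2
s=cv2.imread("pics/side9.png");a=cv2.imread("pics/top9.png")
cv2.imwrite("pics/f.png",np.hstack([cv2.resize(s[220:370,180:330],(400,400)),cv2.resize(a[180:400,60:400],(400,400))]))
b0=np.load("pics/side0.npy");b1=np.load("pics/side9.npy")
for x0,y0,x1,y1,n in((295,100,500,280,'rings/jar'),(430,300,500,400,'dial'),(230,175,265,235,'impeller')):
    print(n,np.nanpercentile(abs(b1-b0)[y0:y1,x0:x1],[50,99]))
E
```

```text
predicted tray [ 0.4658 -0.066   0.0451] yaw 22.79 tilt x-axis -0.12 y-axis -0.14
side floor n 2053 z off 0.0 slope x,y deg [-0.25 -0.11]
side rect 3893 [ 0.466 -0.067] [0.1617 0.1109] 22.71
side extents local [[-0.0807, -0.0562, 0.0009], [0.0792, 0.0524, 0.0945]]
top floor n 2151 z off -0.0003 slope x,y deg [-0.33 -0.06]
top rect 3545 [ 0.4677 -0.0693] [0.1584 0.1142] 22.7
top extents local [[-0.076, -0.0602, -0.0464], [0.0791, 0.053, 0.1241]]
t 21.0667 q [-0.781 -0.07  -0.862  0.443  0.664 -1.065] p [ 0.4497 -0.0723  0.1328] w 0.0144 F [-0.4  0.4 -4.4]
zdir [ 0.619  0.255 -0.743] lean deg 42.0 az 22.4 | tool y [-0.388  0.922 -0.007] az 112.82 elev -0.38 x [-0.683 -0.292 -0.669]
rings/jar [0.00225341 0.08792485]
dial [0.0011963  0.00532066]
impeller [0.0015474  0.82147672]
```

View pics/f.png

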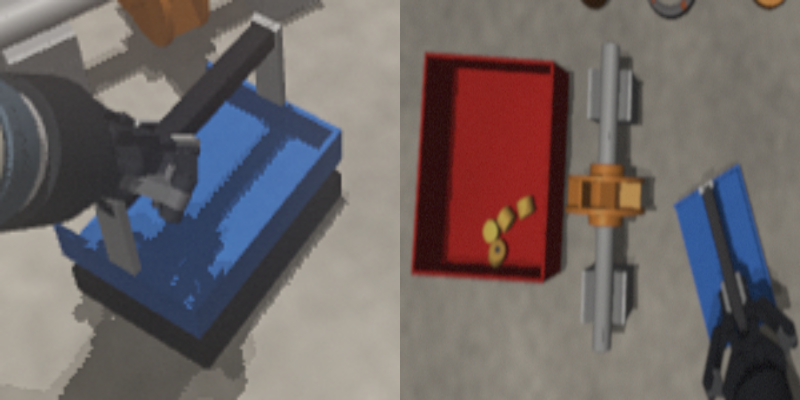

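Tray centre (0.466, -0.067) sits over the pad centre (0.4665, -0.067), gap about 15 mm, tilt under 0.5°, and everything else is in place. I'm handing the job in.

```bash
python3 -c "
from workcell import env
print(env.finish_job())"
```

```text
the job is handed in; nothing more can be done
None
```

The job is done and handed in at about 21 s of the 53 s limit. All four weights are in the red bin, and the empty tray is held level over the reader pad.

**How it was done:**
- The moves only allow shifts and a twist about the tool's axis, so the tool could not simply be tilted.
- With the gripper empty, I leaned the tool 42° by commanding targets just beyond the arm's reach.
- I then gripped the bar 30 mm off its middle, with the tool leaning along the bar, at 110 N.
- The loaded tray went level over the stand, its underside about 50 mm above the impeller's top. A twist of about 106° tipped it roughly 65°.
- Twisting back brought it level again for the return.

**Last checks:**

| Check | Result |
|---|---|
| Gap above the pad | about 15 mm |
| Tray centre (side camera) | about (0.466, -0.067), against the pad's (0.4665, -0.067) |
| Tray yaw | 22.7–22.8°, against the pad's 22.5–22.9° |
| Tilt | about 0.4–0.5° |
| Weights | all four seen in the bin |
| Other things on the slab | no shift seen in the pictures; the dial's depth agrees with the start |

**Checks that disagreed or were weak:**
- The top camera's outline of the tray gave a centre about 2–3 mm off, because the gripper hides part of the tray in that view.
- For the impeller, rings and jar, a few pixels differed in depth from the start picture (up to 0.8 m on the impeller). I took these for edge noise; the pictures show all of them where they began.
- While leaning the tool, joint 3 read 1.364 rad and sat at its stop. That matches the stated 1.36 limit only after rounding.

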